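# Close the vacuum jar and draw its pump

## Robot

A 7-joint arm with a two-finger parallel gripper is mounted at the origin on a cart in front of the work surface, level with it; the furniture and walls round the work are solid. World frame = base frame: x ahead of the robot, y to its left, z up, the work surface at z = 0. Lengths are in m, angles in rad, forces in N, time in s.
With the tool pointing down it reaches from about 0.425 to 0.925 m from the base axis. Payload 6.8 kg.
Tool frame: the origin (TCP) lies on the front face of the gripper's body, between the roots of the fingers; the fingertips stand 73 mm ahead of it and the grasp point (between the pads) lies r.pinch_z ahead of it (r.pinch_z is the distance from the TCP to the grasp point, in m); z points along the fingers, y is the direction in which the jaws open and shut (so a half turn about z gives the same grasp; the last joint's range is limited). The gripper opens to 85 mm and grips with 20 to 120 N. Pads are 22 mm wide; open, the fingers measure 114 mm over their backs; the gripper's body (76 mm by 85 mm) begins 54 mm behind the grasp point. The pads swing forward as they close: fully open they stand 13 mm farther back than shut.
Start: joints at [1.074, 0.477, 0.022, 1.555, -0.011, 1.109, -0.083], TCP at [0.256, -0.625, 0.304] pointing down, gripper open.
Joint ranges: [-2.96, 2.96], [-0.34, 2.1], [-1.41, 1.46], [0.24, 2.44], [-1.37, 4.51], [0.17, 1.92], [-2.96, 2.96]. Speed limits (rad/s): [2.39, 2.39, 3.14, 3.14, 3.14, 3.14, 3.14].

## Interface

Orientations are given as a rotation vector (axis times angle).
In Python, from bench import readout, grab_frame, r, search_frame, masks_of, tip_of gives the robot as it stands.
- The arm moves only by the tool step_arm, never from a script. Its argument "commands" is a list of rows, each a list of 7 numbers: the shift along the tool's x, y, z as a fraction of full scale, then the turn, a rotation vector about the tool's x, y, z as a fraction of full scale, then the gripper's target within -1 to 1 (shut at 1, half-way at 0, fully open at -1). In form: [[tx, ty, tz, ax, ay, az, hand], ...]. A call has exactly 10 rows; each row is the pose to reach, as a shift and turn from the pose measured when the call began, along the tool's axes at that moment, turning the shorter way round; what a row does not reach only later rows make up. Full scale, the value 1, is 500 mm for a shift and 360 degrees for a turn. A row lasts 1/8 s, in which the tool goes at most 62.5 mm and 10.7 degrees, less where a joint would pass 70% of its speed; a pose out of reach is approached as far as the arm can. A call with a number of a shift or a turn outside -1 to 1 is refused whole. A call with a gripper value outside its range is refused whole. The fingers move at their own pace and stop on an object; "newtons" is the grip in N (left out, the last holds). Time passes only in rows, so rows that repeat a pose let the fingers close, or fill a call up. It gives the time, the measured TCP pose, the force and the opening at its end, in the units of the state.
- readout.get_obs(): the state, without advancing time (a new reading comes with each control period).
- grab_frame(name): name is "side" or "top"; returns a dict with "img" (480x640x3 uint8, red, green, blue), "K" (3x3 intrinsics, pixels), "world_to_cam" (4x4, takes a point from world to camera coordinates). Camera axes: x right, y down, z forward; pixel columns grow to the right and rows downward; lengths in m; the calibration is good to about 2 mm. A picture is of the moment at which its call begins. There is no depth.
- r.hand_in(): hands the job in, once; it reports no verdict.
Trained networks look in a picture, given as the dict that the camera call returned (one of the last four; its "shot" number tells which), for a name from the list of things; names that differ only in an ending like _2 or _b are one class to them, and where a whole thing is asked for, a point or a joint stands for the part that bears it (a point fixed in the world has none). Each returns a list of dicts, best first, with "p" (0 to 1); they miss things now and then, are a little off and sometimes report something else, mostly with a low value. They report only what shows in the picture. A call takes as long as a camera call. They do not tell look-alikes from the thing itself.
- search_frame(thing, picture): "extent" ([centre column, centre row, width, height] in pixels, round what is visible of it).
- masks_of(thing, picture): "pixels" (480x640 bool, what is visible of it) and "extent" ([centre column, centre row, width, height] in pixels, round what is visible of it).
- tip_of(thing, picture): "point" ([column, row] in pixels: a listed point, or the origin of a listed thing).
The state is a dict: "clock": time; "joints": joint angles; "qvel": joint speeds; "tau": joint torques, N m; "tcp_pos": TCP position; "orientation": TCP orientation; "contact_force": force on the tool from outside, world axes, zero at the start; "moment": the same for the moment, N m; "grip_width": finger opening in m.
Only numpy, scipy, OpenCV 4.12 (cv2) and the standard library are available. Lean on these libraries where they do the work, as an engineer would, in place of code of your own. Each camera call takes 0.05 s, during which the arm holds its last target. There are 200 camera calls.

## Task

Put the lid on the vacuum jar and press it down until the rubber gasket is squeezed fully home and the lid sits level on the rim. Then take the hand pump by its T-handle and draw the piston rod straight up, without wrenching it sideways in its bore, until the dark ring round the rod has just come out above the steel collar, at most a finger's breadth; never pull the rod right out. Finish still holding the rod up there (it sinks back if let go), and leave the specimen cup and the bench timer where they are.

Things in the scene. Friction and masses are not known exactly. Their poses are not given: they have to be found in the camera images.
- station: Fixed vacuum station: grey base plate 106 x 272 mm, its top 14 mm above the worktop. Origin on the worktop under the plate's centre, z up. At its +y end (85 mm from the origin) stands a clear jar, at its -y end (85 mm from the origin) an upright aluminium hand pump; a thin steel pipe 20 to 36 mm above the worktop joins them. Its place and yaw vary.
- jar_rim (a point): Centre of the jar's mouth, at the height of its hard rim, 75 mm above the worktop. The clear round jar is 94 mm across outside; its mouth is 76 mm across. A black rubber gasket ring (77 to 86 mm across) stands 4 mm proud of the rim until it is pressed down.
- gasket (a joint): How far the gasket is pressed down, m: 0 at the start (4 mm proud), about 0.004 when the lid rests on the hard rim. The lid's own weight does not move it; it takes about 6 N of downward push, and it stays where it was pushed to.
- lid: Loose round steel lid, about 0.12 kg, lying right way up on the worktop. Origin at the centre of its underside, z up. From below: a plug 70 mm across, 8 mm high, that enters the jar's mouth; a flange 93 mm across from 8 to 14 mm above the origin, that rests on the gasket and then on the rim (fully home, the origin is 8 mm below the rim); on top an upright round black knob 26 mm across from 14 to 46 mm above the origin.
- pump_collar (a point): Centre of the top face of the pump's steel collar (48 mm across), 95 mm above the worktop, on the axis of the vertical bore. The bore is 19.5 mm wide and 81 mm deep.
- rod: Loose steel piston rod, about 0.30 kg, 18 mm thick, standing on the bottom of the pump's bore; nothing but the hand holds it up. Origin at the centre of its lower end, z up along the rod. On its top sits a black T-handle bar, 66 mm long along the rod's y axis, 16 mm thick along its x axis, 18 mm high; the rod may stand at any turn up to 0.6 rad from the station.
- rod_handle (a point): Centre of the T-handle bar, 121 mm above the rod's lower end; 40 mm above the collar's top at the start. The bar's underside is 31 mm above the collar at the start.
- rod_mark (a point): Centre of the dark 4 mm wide ring round the rod, 40 mm above the rod's lower end. At the start it is hidden in the bore, 41 mm below the collar's top.
- specimen_cup_1: Loose specimen cup with a red screw lid, 65 mm across, 74 mm high, origin under its centre; a bystander that may stand on either side, the lid then lies on the other.
- bench_timer: Loose bench timer, flat cream box 64 x 68 x 21 mm, origin under its centre; a bystander to the left of the work.
There are look-alikes about, which are no part of the job. Leave any turquoise look-alike of the lid alone.

How it is judged:
By the outcome, as a careful person would: the job done as asked, in the order asked, and still so for the second after the job is handed in, while the arm keeps its last pose, push and grip.
It also fails if it takes over 58 s, if anything falls off the work surface, if the arm or the gripper's body presses on something with over 40 N, if the wrist force passes 120 N, or if a joint passes its speed limit or range.

## Working session

There is one attempt and no reset: what is moved stays moved. The work goes in short steps, Python scripts to look and compute and a tool call to move; the robot and the scene stay as the last step left them, time stands still between calls to the robot, and variables do not carry over. Pictures are saved under pics/ and viewed, about 8 in all and at most 12, crops included, and the job is handed in when it is done.

Besides the shell and the picture viewer there is one more tool, called after "Emit:" as a command line: name --pt "numbers of a row" for each row, then --argument value for the rest. step_arm: Moves the arm, as the interface text tells. Its arguments: {"type":"object","properties":{"commands":{"type":"array"},"newtons":{"type":"number"}},"required":["commands"]}

```bash
mkdir -p pics; cat > h.py <<'E'
import numpy as np,cv2
from bench import readout, grab_frame, r, search_frame, masks_of, tip_of
def ray(f,px):
    K=np.array(f["K"]);T=np.array(f["world_to_cam"]);R=T[:3,:3];c=-R.T@T[:3,3]
    d=R.T@np.linalg.solve(K,[px[0],px[1],1.]);return c,d/np.linalg.norm(d)
def onz(f,px,z):
    c,d=ray(f,px);return c+d*(z-c[2])/d[2]
def proj(f,p):
    T=np.array(f["world_to_cam"]);q=np.array(f["K"])@(T[:3,:3]@p+T[:3,3]);return q[:2]/q[2]
def tri(f,p,g,q):
    c,d=ray(f,p);e,k=ray(g,q)
    s=np.linalg.lstsq(np.c_[d,-k],e-c,rcond=None)[0];a=c+d*s[0];b=e+k*s[1];return (a+b)/2,np.linalg.norm(a-b)
def save(f,n):cv2.imwrite('pics/'+n,f["img"][:,:,::-1])
E
python3 - <<'E'
from h import *
np.set_printoptions(precision=4,suppress=True)
o=readout.get_obs();print({k:o[k] for k in('clock','tcp_pos','orientation','grip_width','contact_force')},r.pinch_z)
t=grab_frame("top");s=grab_frame("side")
save(t,'t0.png');save(s,'s0.png')
for n,z in [('jar_rim',.075),('pump_collar',.095),('rod_handle',.135),('lid',0),('specimen_cup_1',0),('bench_timer',0),('station',0)]:
  for nm,f in(('top',t),('side',s)):
    for d in tip_of(n,f)[:3]: print(n,nm,round(d['p'],2),np.array(d['point']),onz(f,d['point'],z))
E
```

```text
{'clock': 0.0, 'tcp_pos': array([ 0.2557, -0.6242,  0.3029]), 'orientation': array([-3.0807, -0.6066,  0.0008]), 'grip_width': 0.08522915984060878, 'contact_force': array([ 0.2011,  0.3649, -0.2965])} 0.0539
jar_rim top 0.71 [272.3 251. ] [0.5476 0.0824 0.075 ]
jar_rim side 0.77 [302.7 267.2] [0.546  0.0917 0.075 ]
pump_collar top 0.62 [326.6 238.9] [ 0.4971 -0.0848  0.095 ]
pump_collar side 0.87 [337.  230.7] [ 0.503  -0.0843  0.095 ]
pump_collar side 0.43 [365.4 232.4] [ 0.4274 -0.0973  0.095 ]
rod_handle top 0.71 [326.3 234.6] [ 0.4973 -0.0827  0.135 ]
rod_handle side 0.71 [337.5 218.8] [ 0.5008 -0.0766  0.135 ]
lid top 0.72 [376.7 234. ] [ 0.4643 -0.2604  0.    ]
lid top 0.69 [181.5 309.2] [0.5326 0.4185 0.    ]
lid top 0.56 [432.  220.7] [ 0.4187 -0.4498  0.    ]
lid side 0.86 [364.8 236.6] [ 0.4551 -0.247   0.    ]
lid side 0.85 [391.9 210.7] [ 0.4064 -0.4472  0.    ]
specimen_cup_1 top 0.86 [225.7 306.5] [0.4749 0.2903 0.    ]
specimen_cup_1 side 0.58 [308.5 348.5] [0.4688 0.3003 0.    ]
bench_timer top 0.67 [184.7 312.1] [0.5192 0.4132 0.    ]
bench_timer top 0.58 [272.9 252.1] [0.5691 0.0753 0.    ]
bench_timer side 0.68 [268.6 378.3] [0.5208 0.4155 0.    ]
station top 0.97 [299.4 254.8] [0.5198 0.0022 0.    ]
station side 0.63 [322.1 277.4] [0.5175 0.0091 0.    ]
```

View pics/t0.png

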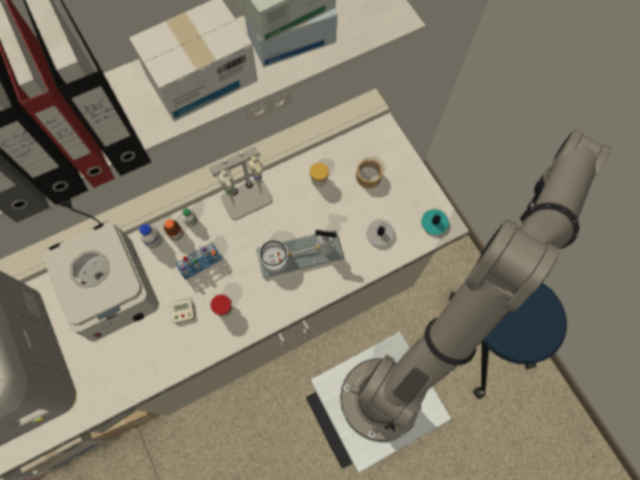

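View pics/s0.png

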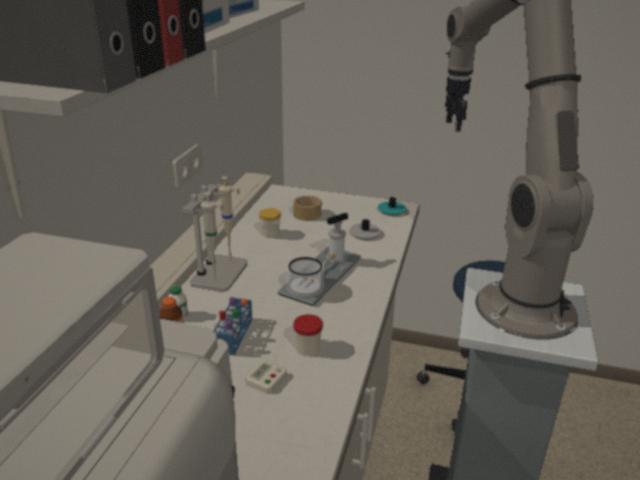

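Top view: lid at (379,234), the turquoise look-alike at (434,222), jar at (273,254), pump handle at (326,234), cup at (221,305), timer at (182,311). The side view agrees, with the lid at (366,231). I'll zoom in to refine.

```bash
python3 - <<'E'
from h import *
np.set_printoptions(precision=4,suppress=True)
t=grab_frame("top");s=grab_frame("side")
a=t["img"][205:280,250:400];b=s["img"][200:300,275:395]
A=cv2.resize(a,None,fx=5.3,fy=5.3,interpolation=cv2.INTER_CUBIC)[:,:,::-1]
cv2.imwrite('pics/tc.png',A)
cv2.imwrite('pics/sc.png',cv2.resize(b,None,fx=6,fy=6,interpolation=cv2.INTER_CUBIC)[:,:,::-1])
for n in('lid','rod','jar_rim','station'):
  for nm,f in(('top',t),('side',s)):
    for d in masks_of(n,f)[:2]:
      m=d['pixels'];print(n,nm,round(d['p'],2),np.array(d['extent']),m.sum())
      if n in('lid','rod'):
        g=f['img'].mean(2);dk=m&(g<70);ys,xs=np.nonzero(dk)
        if len(xs)>3:
          mu=np.array([xs.mean(),ys.mean()]);w,v=np.linalg.eigh(np.cov(xs,ys));print('  dark',len(xs),mu,w,v[:,1],onz(f,mu,.135 if n=='rod' else .035))
          if n=='rod':
            p=onz(f,mu+8*v[:,1],.14)-onz(f,mu-8*v[:,1],.14);print('  bar yaw',np.arctan2(p[1],p[0]))
E
```

```text
lid top 0.89 [435.4 222.2  28.3  28.8] 594
  dark 76 [436.0921 219.8158] [4.6693 8.2344] [-0.2133  0.977 ] [ 0.4062 -0.4493  0.035 ]
lid top 0.63 [380.6 233.6  27.4  23.3] 594
  dark 46 [380.6739 231.    ] [2.5357 5.4667] [0. 1.] [ 0.4575 -0.267   0.035 ]
lid side 0.55 [364.4 227.3  31.5  15.7] 407
  dark 75 [365.16 225.16] [4.2171 9.1634] [0.0742 0.9972] [ 0.4572 -0.2536  0.035 ]
lid side 0.55 [394.1 207.2  31.3  20.6] 383
  dark 118 [393.5339 204.661 ] [10.4432 20.3928] [0.5173 0.8558] [ 0.3993 -0.4202  0.035 ]
rod top 0.55 [326.5 235.3  16.8  14. ] 175
  dark 93 [325.957  233.6452] [ 1.8815 32.6524] [-0.9911 -0.1332] [ 0.5005 -0.0833  0.135 ]
  bar yaw 0.9419190773571049
rod side 0.66 [338.  223.4  20.7  16.1] 250
  dark 142 [336.6479 218.4577] [ 4.1289 33.3438] [-0.9582  0.2861] [ 0.5035 -0.0779  0.135 ]
  bar yaw 0.8687454492917019
jar_rim top 0.91 [301.9 256.1  82.7  43.4] 2371
jar_rim top 0.37 [327.6 235.3  17.1  10.7] 141
jar_rim side 0.89 [319.  266.   86.4  78.3] 2975
station top 0.64 [298.5 253.2  87.4  48.7] 2513
station side 0.65 [320.5 270.1  81.   76.7] 2940
station side 0.4 [303.7 267.2  32.6  19. ] 167
```

View pics/tc.png

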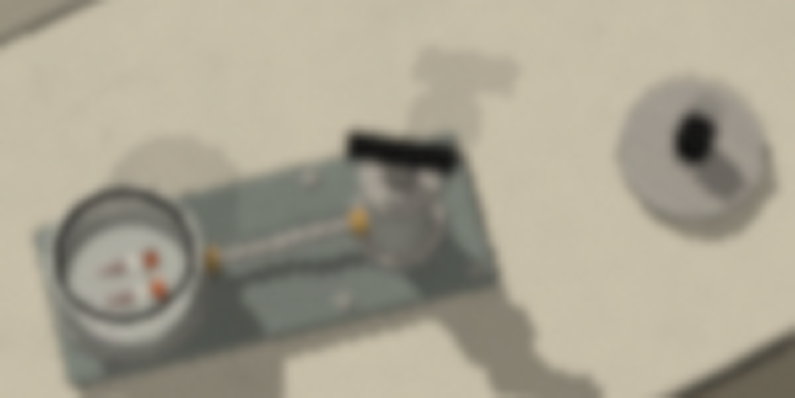

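View pics/sc.png

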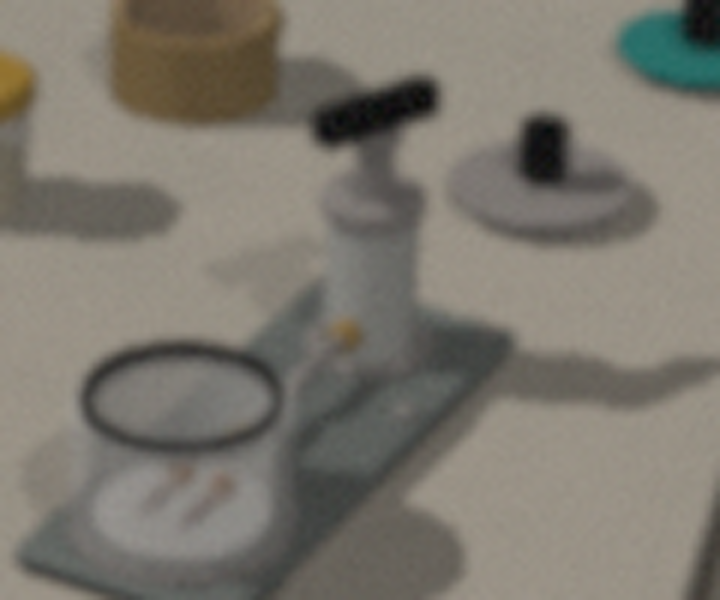

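```bash
cat > m.py <<'E'
from h import *
np.set_printoptions(precision=4,suppress=True)
t=grab_frame("top");s=grab_frame("side")
T=lambda u,v:((u+.5)/5.3+249.5,(v+.5)/5.3+204.5)
S=lambda u,v:((u+.5)/6+274.5,(v+.5)/6+199.5)
for n,a,b,z in [('gasket',T(125.5,255),S(182,395.5),.079),('bar',T(403,151),S(377,110),.136),('knobtop',T(700,122),S(546,120),.046),('flange',T(694,146),S(540,178),.014)]:
  print(n,tri(t,a,s,b),onz(t,a,z),onz(s,b,z))
# bar ends
e=[tri(t,T(351,144),s,S(320,130))[0],tri(t,T(456,161),s,S(436,92))[0]];print(e,np.linalg.norm(e[0]-e[1]))
print(t['K'][0][0],s['K'][0][0],ray(t,(0,0))[0],ray(s,(0,0))[0])
E
python3 m.py
```

```text
gasket (array([0.5422, 0.0823, 0.0747]), np.float64(0.0018881766806901066)) [0.5397 0.0826 0.079 ] [0.5412 0.0886 0.079 ]
bar (array([ 0.5028, -0.0835,  0.1341]), np.float64(0.00017218751947478618)) [ 0.5023 -0.0831  0.136 ] [ 0.5019 -0.0797  0.136 ]
knobtop (array([ 0.462 , -0.2731,  0.0441]), np.float64(0.0032685865288346887)) [ 0.4632 -0.2726  0.046 ] [ 0.4596 -0.2685  0.046 ]
flange (array([ 0.4612, -0.2717,  0.0114]), np.float64(0.0006643999373676661)) [ 0.4601 -0.2709  0.014 ] [ 0.4607 -0.2669  0.014 ]
[array([ 0.5219, -0.059 ,  0.1329]), array([ 0.4821, -0.1076,  0.1348])] 0.0628412155283282
544.1131220709007 590.5965067022959 [-0.0115  0.2359  1.7   ] [0.1807 1.2887 0.8411]
```

```bash
cat >> h.py <<'E'
from scipy.spatial.transform import Rotation as Ro
def plan(p,yaw):
    o=readout.get_obs();R=Ro.from_rotvec(o['orientation'])
    Rt=Ro.from_euler('z',yaw)*Ro.from_euler('x',np.pi)
    sh=R.inv().apply(np.array(p)-o['tcp_pos'])/.5;rv=(R.inv()*Rt).as_rotvec()/(2*np.pi)
    x=R.as_matrix()[:,0]
    print('tcp',np.round(o['tcp_pos'],4),'yaw',round(np.arctan2(x[1],x[0]),4),'f',np.round(o['contact_force'],2),'w',round(o['grip_width'],4),'t',o['clock'],'j',np.round(o['joints'],2))
    print('move',np.round(sh,4),np.round(rv,4))
E
python3 -c "
from h import *
plan([.461,-.270,.20],.389)"
```

```text
tcp [ 0.2559 -0.6246  0.3039] yaw 0.3888 f [-0.07 -0.39 -0.13] w 0.0852 t 1.4 j [ 1.07  0.48  0.02  1.56 -0.01  1.11 -0.08]
move [ 0.6484 -0.5009  0.2078] [ 0. -0. -0.]
```

Emit:
step_arm --pt "0.1 -0.07 0.03 0 0 0 -1" --pt "0.2 -0.15 0.06 0 0 0 -1" --pt "0.29 -0.22 0.09 0 0 0 -1" --pt "0.38 -0.29 0.12 0 0 0 -1" --pt "0.46 -0.36 0.15 0 0 0 -1" --pt "0.54 -0.42 0.175 0 0 0 -1" --pt "0.61 -0.47 0.195 0 0 0 -1" --pt "0.648 -0.501 0.208 0 0 0 -1" --pt "0.648 -0.501 0.208 0 0 0 -1" --pt "0.648 -0.501 0.208 0 0 0 -1" --newtons 40

```text
clock: 2.65
tcp_pos: [0.4603, -0.2712, 0.2002]
orientation: [3.082, 0.605, -0.0]
contact_force: [-0.8, -0.9, -0.3]
grip_width: 0.0853
```

```bash
python3 - <<'E'
from h import *
plan([.461,-.270,.092],.389)
t=grab_frame("top");s=grab_frame("side")
a=t["img"][190:265,320:440];b=s["img"][130:250,310:420]
c=np.zeros((600,800,3),np.uint8)
A=cv2.resize(a,None,fx=4,fy=4,interpolation=cv2.INTER_CUBIC);B=cv2.resize(b,None,fx=5,fy=5,interpolation=cv2.INTER_CUBIC)
cv2.imwrite('pics/sc1.png',B[:,:,::-1]);save(t,'t1.png')
o=readout.get_obs();R=Ro.from_rotvec(o['orientation'])
for z in(.0539,.073):
  for y in(-.05,0,.05):
    p=o['tcp_pos']+R.apply([0,y,z]);q=proj(s,p);print(z,y,(q-[310,130]+.5)*5-.5,proj(t,p))
E
```

```text
tcp [ 0.4603 -0.2712  0.2002] yaw 0.3876 f [-0.82 -0.87 -0.26] w 0.0853 t 2.65 j [ 0.51  0.38 -0.11  1.98  0.06  0.78 -0.82]
move [ 0.0022 -0.0019  0.2163] [ 0.0001  0.     -0.0002]
0.0539 -0.05 [305.39866109 329.30839683] [375.92181414 228.08374175]
0.0539 0 [289.11081487 293.58920559] [385.82383112 216.56885534]
0.0539 0.05 [273.62385037 259.62634524] [395.57536991 205.22895743]
0.073 -0.05 [303.51696131 359.84029305] [375.2444278  230.34876091]
0.073 0 [287.36370345 323.5473781 ] [385.04686121 218.93848715]
0.073 0.05 [272.00055106 289.02966115] [394.70189325 207.6997922 ]
```

View pics/sc1.png

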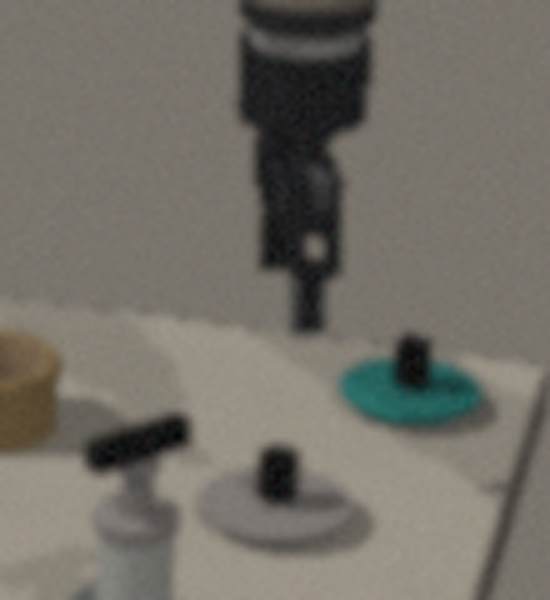

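The gripper fingers are centred near column 309 of the crop, and the knob at (280,470) sits directly below the grasp axis. Next is the descent and grasp.

Emit:
step_arm --pt "0.003 -0.001 0.07 0 0 0 -1" --pt "0.003 -0.001 0.14 0 0 0 -1" --pt "0.003 -0.001 0.19 0 0 0 -1" --pt "0.003 -0.001 0.214 0 0 0 -1" --pt "0.003 -0.001 0.214 0 0 0 -0.3" --pt "0.003 -0.001 0.214 0 0 0 0.3" --pt "0.003 -0.001 0.214 0 0 0 1" --pt "0.003 -0.001 0.214 0 0 0 1" --pt "0.003 -0.001 0.214 0 0 0 1" --pt "0.003 -0.001 0.214 0 0 0 1" --newtons 40

```text
clock: 4.0
tcp_pos: [0.4618, -0.2708, 0.0943]
orientation: [3.081, 0.603, 0.002]
contact_force: [-1.1, 0.1, 5.3]
grip_width: 0.0248
```

```bash
python3 -c "
from h import *
plan([.462,-.270,.25],.389)"
```

```text
tcp [ 0.4618 -0.2708  0.0943] yaw 0.3864 f [-1.08  0.11  5.34] w 0.0248 t 4.0 j [ 0.49  0.55 -0.1   2.03  0.09  0.56 -0.86]
move [ 0.0012 -0.0007 -0.3114] [ 0.0003 -0.0001 -0.0004]
```

Emit:
step_arm --pt "0 0 -0.05 0 0 0 1" --pt "0 0 -0.1 0 0 0 1" --pt "0 0 -0.16 0 0 0 1" --pt "0 0 -0.22 0 0 0 1" --pt "0 0 -0.28 0 0 0 1" --pt "0 0 -0.31 0 0 0 1" --pt "0 0 -0.31 0 0 0 1" --pt "0 0 -0.31 0 0 0 1" --pt "0 0 -0.31 0 0 0 1" --pt "0 0 -0.31 0 0 0 1" --newtons 40

```text
clock: 5.25
tcp_pos: [0.4613, -0.2704, 0.2485]
orientation: [3.082, 0.603, 0.0]
contact_force: [0.1, -0.7, -2.1]
grip_width: 0.0241
```

```bash
python3 -c "
from h import *
plan([.541,.085,.22],.389)"
```

```text
tcp [ 0.4613 -0.2704  0.2485] yaw 0.3864 f [ 0.1  -0.66 -2.07] w 0.0241 t 5.25 j [ 0.51  0.32 -0.12  1.94  0.05  0.89 -0.82]
move [ 0.4155 -0.5984  0.0564] [ 0.0001  0.     -0.0004]
```

Emit:
step_arm --pt "0.0 0.0 -0.06 0 0 0 1" --pt "0.06 -0.09 -0.06 0 0 0 1" --pt "0.13 -0.18 -0.06 0 0 0 1" --pt "0.2 -0.28 -0.06 0 0 0 1" --pt "0.26 -0.38 -0.06 0 0 0 1" --pt "0.33 -0.48 -0.06 0 0 0 1" --pt "0.39 -0.56 -0.04 0 0 0 1" --pt "0.415 -0.598 0.04 0 0 0 1" --pt "0.415 -0.598 0.1 0 0 0 1" --pt "0.415 -0.598 0.1 0 0 0 1" --newtons 40

```text
clock: 6.5
tcp_pos: [0.5392, 0.0845, 0.1958]
orientation: [3.082, 0.604, -0.009]
contact_force: [1.1, -0.4, -1.1]
grip_width: 0.0249
```

```bash
python3 - <<'E'
from h import *
plan([.541,.085,.20],.389)
t=grab_frame("top");s=grab_frame("side")
a=t["img"][200:290,220:340];b=s["img"][180:300,260:360]
cv2.imwrite('pics/t2.png',cv2.resize(a,None,fx=6,fy=6,interpolation=cv2.INTER_CUBIC)[:,:,::-1])
cv2.imwrite('pics/s2.png',cv2.resize(b,None,fx=5,fy=5,interpolation=cv2.INTER_CUBIC)[:,:,::-1])
E
```

```text
tcp [0.5392 0.0845 0.1958] yaw 0.3871 f [ 1.06 -0.43 -1.09] w 0.0249 t 6.5 j [-0.04  0.42 -0.29  1.94  0.16  0.81 -1.6 ]
move [ 0.0036  0.0004 -0.0084] [-0.      0.0009 -0.0003]
```

View pics/s2.png

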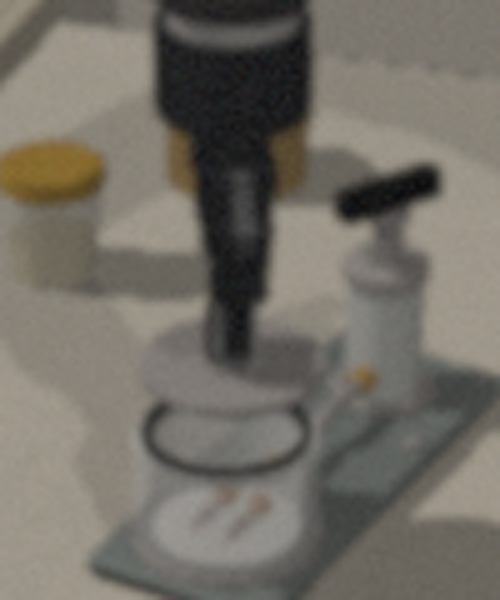

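View pics/t2.png

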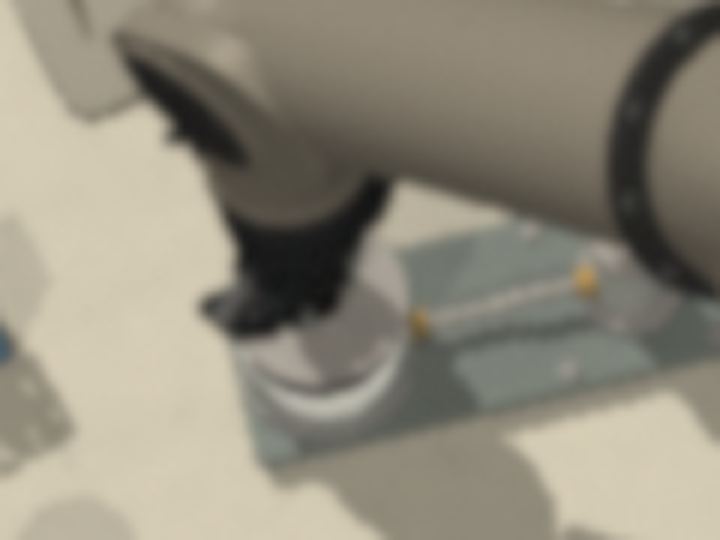

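```bash
cat > e.py <<'E'
from h import *
np.set_printoptions(precision=1,suppress=True)
t=grab_frame("top");s=grab_frame("side")
a=np.linspace(0,2*np.pi,400)
def ext(f,c,rad,z,off,k):
    q=np.array([(proj(f,np.array([c[0]+rad*np.cos(x),c[1]+rad*np.sin(x),z]))-off+.5)*k-.5 for x in a]);return np.r_[q.min(0),q.max(0)]
for nm,f,off,k in(('top',t,np.array([220,200]),6),('side',s,np.array([260,180]),5)):
  for dx,dy in((0,0),(.005,0),(0,.005)):
    c=(.541+dx,.085+dy);l=(.539+dx,.0845+dy)
    print(nm,dx,dy,'gask',ext(f,c,.043,.079,off,k),'lidbot',ext(f,l,.0465,.1095,off,k),'lidtop',ext(f,l,.0465,.1155,off,k),'jar',ext(f,c,.047,.075,off,k))
E
python3 e.py
```

```text
top 0 0 gask [235.  242.  398.9 396.8] lidbot [225.4 218.  405.6 388.1] lidtop [224.3 213.9 405.1 384.5] jar [228.1 237.5 406.8 406.4]
top 0.005 0 gask [230.9 234.1 394.6 388.7] lidbot [221.1 210.1 401.2 379.9] lidtop [220.  206.  400.7 376.2] jar [224.  229.7 402.5 398.4]
top 0 0.005 gask [226.4 246.1 390.4 401.1] lidbot [216.6 222.2 397.  392.4] lidtop [215.5 218.1 396.5 388.8] jar [219.6 241.6 398.4 410.7]
side 0 0 gask [142.4 382.2 315.5 472. ] lidbot [138.7 326.7 327.9 422. ] lidtop [138.5 316.4 328.1 411.2] jar [134.4 385.  323.4 483.4]
side 0.005 0 gask [132.8 380.7 305.8 470.4] lidbot [129.  325.3 318.1 420.4] lidtop [128.8 315.  318.3 409.6] jar [124.8 383.5 313.7 481.8]
side 0 0.005 gask [139.2 386.9 312.9 477.3] lidbot [135.5 331.4 325.2 427.1] lidtop [135.3 321.  325.4 416.4] jar [131.2 389.7 320.8 488.8]
```

```bash
python3 - <<'E'
from h import *
def im(n):
    return np.mean([grab_frame(n)["img"].astype(float).mean(2) for _ in range(4)],0)
s=im("side");t=im("top")
np.set_printoptions(linewidth=250)
print('side cols 300..312 mean rows 242..282');print(s[242:283,305:308].mean(1).round().astype(int))
print('x=295');print(s[242:283,294:297].mean(1).round().astype(int))
for r0 in(250,253,256,259,261,264,266,268): print('side row',r0,'cols 282-332',s[r0,282:333].round().astype(int))
print('top col 276 rows 245-275');print(t[245:276,274:277].mean(1).round().astype(int))
for r0 in(245,248,250,252,255):print('top row',r0,'cols 255-292',t[r0,255:293].round().astype(int))
E
```

```text
side cols 300..312 mean rows 242..282
[ 27  28  28  29  29  29  28  34  48  63  74  87 102 115 121 123 124 123 116 104 102 116 123 123 118 114 112 112 112 112 106  85  67  82 100 108 110 115 123 134 139]
x=295
[143 133 119 111 109 110 110 111 114 119 122 122 123 123 124 123 121 114  99  93 102 114 119 120 120 120 119 118 113  96  74  75  98 114 119 121 128 138 145 148 149]
side row 250 cols 282-332 [132 131 132 131 130 128 125 126 124 123 123 120 116 113 114 114 114 109  93  74  67  65  56  50  47  48  55  70  80  85  85  83  83  84  82  82  84  83  83  84  93 100 101  96  91  93 105 119 129 132 129]
side row 253 cols 282-332 [133 133 131 131 128 125 123 124 122 124 123 123 122 122 123 121 120 120 116 113 106 102  97  95  88  80  78  82  83  84  83  83  83  83  82  83  82  83  83  86  91  95  93  94  96 101 111 121 125 122 117]
side row 256 cols 282-332 [130 132 132 132 130 127 123 121 121 122 123 123 123 124 124 123 125 123 123 122 123 125 123 122 122 120 116 110 107 107 104 103 101 100  99 101  96  89  84  83  84  89  96 106 116 118 113 110 108 103  93]
side row 259 cols 282-332 [1
[... 1477 characters left out ...]
s 255-292 [104  95  93  89  81  66  50  39  35  33  31  28  26  25  25  25  25  23  21  23  40  69  95 107 110 112 115 121 131 145 153 149 134 120 114 113 114 114]
top row 250 cols 255-292 [ 77  85  85  76  62  51  46  42  37  35  33  30  29  31  37  47  47  36  32  46  69  90 103 108 109 110 110 111 115 125 135 137 130 119 116 116 116 117]
top row 252 cols 255-292 [108  91  74  56  41  35  37  36  31  30  35  49  56  53  61  74  77  77  84  92 101 106 107 108 108 108 109 109 110 111 114 121 124 116 114 122 128 134]
top row 255 cols 255-292 [191 174 145 110  92  88  91  98 105 114 128 144 151 143 127 113 108 108 108 109 109 110 110 109 108 109 110 116 123 118 109 119 128 108  87  85  94 105]
```

```bash
python3 - <<'E'
from h import *
from scipy.ndimage import map_coordinates as mc
from scipy.optimize import minimize
np.set_printoptions(precision=4,suppress=True)
t=grab_frame("top");s=grab_frame("side")
a=np.linspace(0,2*np.pi,180,endpoint=False)
def fit(f,fn):
    g=cv2.imread('pics/'+fn).astype(float).mean(2)
    def cost(p):
        v=0
        for rad,w in((.0385,.3),(.04075,.4),(.043,.3)):
            q=np.array([proj(f,np.array([p[0]+rad*np.cos(x),p[1]+rad*np.sin(x),.079])) for x in a]);v+=w*mc(g,[q[:,1],q[:,0]],order=1).mean()
        return v
    b=min(((cost((x,y)),x,y) for x in np.arange(.532,.553,.003) for y in np.arange(.076,.097,.003)))
    return minimize(cost,b[1:],method='Nelder-Mead',options=dict(xatol=1e-4,fatol=1e-3,initial_simplex=[b[1:],(b[1]+.002,b[2]),(b[1],b[2]+.002)])).x
print('top',fit(t,'t0.png'),'side',fit(s,'s0.png'))
plan([.5405,.084,.17],.389)
E
```

```text
top [0.5394 0.0832] side [0.5398 0.0898]
tcp [0.5408 0.0847 0.1983] yaw 0.3864 f [-0.53  0.44 -0.95] w 0.0249 t 7.2 j [-0.04  0.41 -0.29  1.94  0.16  0.81 -1.6 ]
move [-0.0011  0.0009  0.0566] [ 0.0001  0.     -0.0004]
```

Emit:
step_arm --pt "-0.001 0 0.02 0 0 0 1" --pt "-0.001 0 0.03 0 0 0 1" --pt "-0.001 0 0.04 0 0 0 1" --pt "-0.001 0 0.044 0 0 0 1" --pt "-0.001 0 0.048 0 0 0 1" --pt "-0.001 0 0.052 0 0 0 1" --pt "-0.001 0 0.056 0 0 0 1" --pt "-0.001 0 0.058 0 0 0 1" --pt "-0.001 0 0.058 0 0 0 1" --pt "-0.001 0 0.058 0 0 0 1" --newtons 40

```text
clock: 8.45
tcp_pos: [0.5404, 0.0845, 0.1694]
orientation: [3.082, 0.603, 0.0]
contact_force: [-0.1, 0.1, -1.7]
grip_width: 0.0247
```

```bash
python3 -c "
from h import *
plan([.5405,.084,.16],.389)
print(readout.get_obs()['moment'])"
```

```text
tcp [0.5404 0.0845 0.1694] yaw 0.3863 f [-0.07  0.13 -1.67] w 0.0247 t 8.45 j [-0.05  0.45 -0.28  1.96  0.18  0.75 -1.62]
move [-0.0003  0.0009  0.0187] [ 0.0001 -0.     -0.0004]
[-0.03546026 -0.00793767  0.01937142]
```

Emit:
step_arm --pt "0 0 0.004 0 0 0 1" --pt "0 0 0.006 0 0 0 1" --pt "0 0 0.008 0 0 0 1" --pt "0 0 0.01 0 0 0 1" --pt "0 0 0.012 0 0 0 1" --pt "0 0 0.014 0 0 0 1" --pt "0 0 0.016 0 0 0 1" --pt "0 0 0.017 0 0 0 1" --pt "0 0 0.017 0 0 0 1" --pt "0 0 0.017 0 0 0 1" --newtons 60

```text
clock: 9.7
tcp_pos: [0.5404, 0.0845, 0.1614]
orientation: [3.082, 0.603, 0.001]
contact_force: [-3.4, -1.2, 7.5]
grip_width: 0.0243
```

```bash
python3 -c "
from h import *
plan([.5405,.084,.158],.389)
print(readout.get_obs()['moment'])"
```

```text
tcp [0.5404 0.0845 0.1614] yaw 0.3863 f [-3.38 -1.17  7.5 ] w 0.0243 t 9.7 j [-0.05  0.47 -0.28  1.97  0.19  0.73 -1.62]
move [-0.0002  0.001   0.0068] [ 0.0002 -0.     -0.0004]
[-0.0868871   0.66090658 -0.00865314]
```

Emit:
step_arm --pt "0 0 0.002 0 0 0 1" --pt "0 0 0.003 0 0 0 1" --pt "0 0 0.004 0 0 0 1" --pt "0 0 0.005 0 0 0 1" --pt "0 0 0.006 0 0 0 1" --pt "0 0 0.006 0 0 0 1" --pt "0 0 0.006 0 0 0 1" --pt "0 0 0.006 0 0 0 1" --pt "0 0 0.006 0 0 0 1" --pt "0 0 0.006 0 0 0 1" --newtons 60

```text
clock: 10.95
tcp_pos: [0.5404, 0.0845, 0.1613]
orientation: [3.081, 0.602, 0.001]
contact_force: [-12.2, -2.5, 30.5]
grip_width: 0.0241
```

```bash
python3 -c "
from h import *
plan([.5405,.084,.158],.389)
print(readout.get_obs()['moment'])"
```

```text
tcp [0.5404 0.0845 0.1613] yaw 0.386 f [-12.16  -2.47  30.51] w 0.0241 t 10.95 j [-0.05  0.47 -0.28  1.97  0.19  0.73 -1.62]
move [-0.0003  0.0011  0.0065] [ 0.0003 -0.0001 -0.0005]
[-0.44151304  2.45133593  0.0240031 ]
```

Emit:
step_arm --pt "0 0 0 0 0 0 1" --pt "0 0 0 0 0 0 0.2" --pt "0 0 0 0 0 0 -0.5" --pt "0 0 0 0 0 0 -0.5" --pt "0 0 -0.03 0 0 0 -0.5" --pt "0 0 -0.08 0 0 0 -0.5" --pt "0 0 -0.1 0 0 0 1" --pt "0 0 -0.1 0 0 0 1" --pt "0 0 -0.1 0 0 0 1" --pt "0 0 -0.1 0 0 0 1" --newtons 40

```text
clock: 12.2
tcp_pos: [0.5399, 0.0845, 0.2105]
orientation: [3.081, 0.602, -0.001]
contact_force: [0.1, 0.9, 0.4]
grip_width: 0.0
```

```bash
python3 - <<'E'
from h import *
plan([.5405,.084,.188],.389)
s=grab_frame("side")
b=s["img"][180:300,260:360]
cv2.imwrite('pics/s3.png',cv2.resize(b,None,fx=5,fy=5,interpolation=cv2.INTER_CUBIC)[:,:,::-1])
E
```

```text
tcp [0.5399 0.0845 0.2105] yaw 0.3861 f [0.12 0.9  0.38] w 0.0 t 12.2 j [-0.03  0.4  -0.29  1.94  0.15  0.83 -1.59]
move [0.0007 0.0013 0.045 ] [ 0.0003  0.0002 -0.0005]
```

View pics/s3.png

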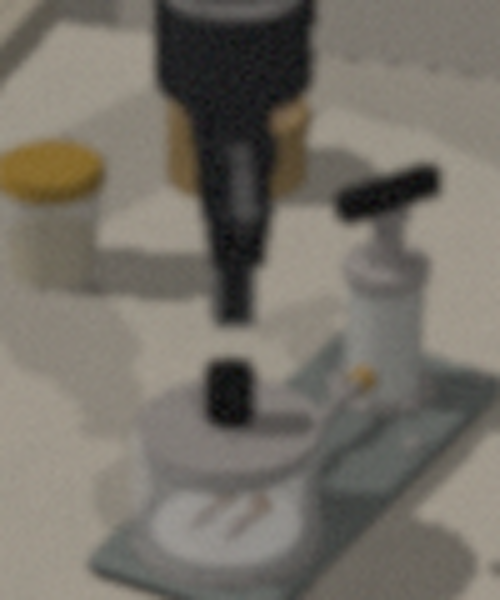

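The lid sits on the jar with its flange ellipse centred near (230,430) and no black gasket visible. I'll press once more, centrally on the knob, to make sure it is home and level.

Emit:
step_arm --pt "0.002 0 0.03 0 0 0 1" --pt "0.002 0 0.04 0 0 0 1" --pt "0.002 0 0.046 0 0 0 1" --pt "0.002 0 0.05 0 0 0 1" --pt "0.002 0 0.052 0 0 0 1" --pt "0.002 0 0.053 0 0 0 1" --pt "0.002 0 0.054 0 0 0 1" --pt "0.002 0 0.054 0 0 0 1" --pt "0.002 0 0.054 0 0 0 1" --pt "0.002 0 0.054 0 0 0 1" --newtons 40

```text
clock: 13.5
tcp_pos: [0.5407, 0.0849, 0.1856]
orientation: [3.081, 0.602, -0.001]
contact_force: [-7.3, -1.6, 19.3]
grip_width: 0.0001
```

```bash
python3 -c "
from h import *
plan([.5405,.084,.25],.389)
plan([.502,-.082,.25],.885)"
```

```text
tcp [0.5407 0.0849 0.1856] yaw 0.3859 f [-7.33 -1.58 19.34] w 0.0001 t 13.5 j [-0.04  0.43 -0.29  1.95  0.17  0.78 -1.61]
move [-0.0013  0.0018 -0.1287] [ 0.0004  0.0002 -0.0005]
tcp [0.5407 0.0849 0.1856] yaw 0.3859 f [-7.33 -1.58 19.34] w 0.0001 t 13.5 j [-0.04  0.43 -0.29  1.95  0.17  0.78 -1.61]
move [-0.1976  0.2804 -0.1278] [ 0.0004  0.0003 -0.0794]
```

Emit:
step_arm --pt "0 0 -0.03 0 0 0 1" --pt "0 0 -0.08 0 0 0 1" --pt "0 0 -0.128 0 0 0 0" --pt "-0.04 0.06 -0.14 0 0 -0.01 -1" --pt "-0.09 0.12 -0.14 0 0 -0.03 -1" --pt "-0.13 0.18 -0.14 0 0 -0.05 -1" --pt "-0.17 0.24 -0.14 0 0 -0.07 -1" --pt "-0.198 0.28 -0.14 0 0 -0.079 -1" --pt "-0.198 0.28 -0.14 0 0 -0.079 -1" --pt "-0.198 0.28 -0.14 0 0 -0.079 -1" --newtons 40

```text
clock: 14.75
tcp_pos: [0.5022, -0.0809, 0.2565]
orientation: [2.839, 1.34, -0.0]
contact_force: [0.1, 0.1, 0.1]
grip_width: 0.0852
```

```bash
python3 - <<'E'
from h import *
from scipy.optimize import minimize
np.set_printoptions(precision=4,suppress=True)
t=grab_frame("top");s=grab_frame("side")
def fit(f,fn):
    g=cv2.imread('pics/'+fn).astype(np.float32).mean(2)
    c0=proj(f,np.array([.502,-.082,.135])).astype(int);k=8;o=c0-20
    G=cv2.resize(g[o[1]:o[1]+40,o[0]:o[0]+40],None,fx=k,fy=k,interpolation=cv2.INTER_CUBIC)
    D=(G<60).astype(float)
    def cost(p):
        x,y,w=p;u=np.array([-np.sin(0),0]);d=np.array([np.cos(w),np.sin(w)]);n=np.array([-d[1],d[0]])
        P=[proj(f,np.r_[np.array([x,y])+a*.033*d+b*.008*n,.135+c*.009]) for a in(-1,1) for b in(-1,1) for c in(-1,1)]
        h=cv2.convexHull((((np.array(P)-o+.5)*k-.5)*16).round().astype(np.int32))
        m=np.zeros(D.shape,np.uint8);cv2.fillPoly(m,[h],1,shift=4)
        return -(m*D).sum()/(np.maximum(m,D)).sum()
    best=minimize(cost,(.502,-.082,.885),method='Nelder-Mead',options=dict(initial_simplex=[(.502,-.082,.885),(.507,-.082,.885),(.502,-.077,.885),(.502,-.082,1.05)],xatol=1e-4,fatol=1e-4))
    return best.x,-best.fun
print('top',fit(t,'t0.png'),'side',fit(s,'s0.png'))
plan([.502,-.082,.195],.885)
save(t,'t4.png')
b=s["img"][150:270,290:390];cv2.imwrite('pics/s4.png',cv2.resize(b,None,fx=5,fy=5,interpolation=cv2.INTER_CUBIC)[:,:,::-1])
E
```

```text
top (array([ 0.5002, -0.0823,  0.8774]), np.float64(0.5278925619834711)) side (array([ 0.5029, -0.0824,  1.1557]), np.float64(0.6619237809951739))
tcp [ 0.5022 -0.0804  0.2564] yaw 0.8838 f [ 0.26  0.34 -0.74] w 0.0854 t 14.85 j [ 0.32  0.28 -0.33  1.98  0.12  0.9  -0.76]
move [-0.0025  0.0015  0.1227] [ 0.0003  0.0002 -0.0002]
```

View pics/s4.png

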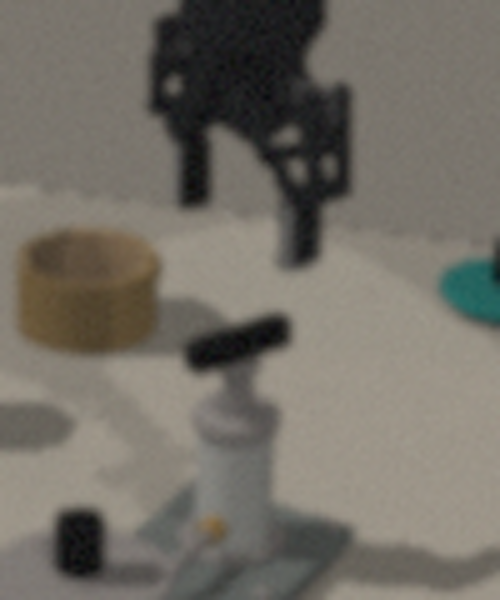

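```bash
python3 - <<'E'
from h import *
from scipy.optimize import minimize
np.set_printoptions(precision=4,suppress=True)
t=grab_frame("top");s=grab_frame("side")
def fit(f,fn,th):
    g=cv2.imread('pics/'+fn).astype(np.float32).mean(2)
    o=proj(f,np.array([.502,-.082,.135])).astype(int)-20
    k=8;G=cv2.resize(g[o[1]:o[1]+40,o[0]:o[0]+40],None,fx=k,fy=k,interpolation=cv2.INTER_CUBIC)
    n,L,st,_=cv2.connectedComponentsWithStats((G<th).astype(np.uint8))
    lab=np.bincount(L[140:180,140:180].ravel(),minlength=n);lab[0]=0;D=(L==lab.argmax()).astype(float)
    def cost(p):
        x,y,w=p;d=np.array([np.cos(w),np.sin(w)]);nn=np.array([-d[1],d[0]])
        P=[proj(f,np.r_[np.array([x,y])+a*.033*d+b*.008*nn,.135+c*.009]) for a in(-1,1) for b in(-1,1) for c in(-1,1)]
        h=cv2.convexHull((((np.array(P)-o+.5)*k-.5)*16).round().astype(np.int32))
        m=np.zeros(D.shape,np.uint8);cv2.fillPoly(m,[h],1,shift=4)
        return -(m*D).sum()/(np.maximum(m,D)).sum()
    R=[minimize(cost,(.502,-.082,w),method='Nelder-Mead',options=dict(initial_simplex=[(.502,-.082,w),(.507,-.082,w),(.502,-.077,w),(.502,-.082,w+.1)],xatol=1e-4,fatol=1e-4)) for w in(.75,.9,1.05)]
    b=min(R,key=lambda q:q.fun);return b.x,-b.fun,D.sum()/64
for th in(60,80,100):print(th,'top',fit(t,'t0.png',th),'side',fit(s,'s0.png',th))
E
```

```text
60 top (array([ 0.4997, -0.0833,  1.0471]), np.float64(0.52871184687015), np.float64(79.84375)) side (array([ 0.5031, -0.0825,  1.1504]), np.float64(0.662452171019797), np.float64(125.125))
80 top (array([ 0.4997, -0.0822,  1.0223]), np.float64(0.6990191017036654), np.float64(105.78125)) side (array([ 0.5034, -0.0801,  1.058 ]), np.float64(0.7445123331070378), np.float64(164.3125))
100 top (array([ 0.4995, -0.0822,  0.9904]), np.float64(0.7757914338919926), np.float64(146.203125)) side (array([ 0.5248, -0.0812, -0.2033]), np.float64(0.49608345795058034), np.float64(434.6875))
```

```bash
python3 -c "
from h import *
plan([.501,-.082,.189],.95)"
```

```text
tcp [ 0.502  -0.0807  0.2562] yaw 0.8838 f [-0.65  0.68  0.33] w 0.0854 t 14.95 j [ 0.32  0.28 -0.33  1.98  0.12  0.9  -0.76]
move [-0.0031 -0.0002  0.1344] [ 0.0003  0.0003 -0.0105]
```

Emit:
step_arm --pt "-0.003 0 0.03 0 0 -0.01 -1" --pt "-0.003 0 0.07 0 0 -0.01 -1" --pt "-0.003 0 0.11 0 0 -0.01 -1" --pt "-0.003 0 0.134 0 0 -0.01 -1" --pt "-0.003 0 0.134 0 0 -0.01 -1" --pt "-0.003 0 0.134 0 0 -0.01 0" --pt "-0.003 0 0.134 0 0 -0.01 0.5" --pt "-0.003 0 0.134 0 0 -0.01 1" --pt "-0.003 0 0.134 0 0 -0.01 1" --pt "-0.003 0 0.134 0 0 -0.01 1" --newtons 25

```text
clock: 16.2
tcp_pos: [0.5015, -0.082, 0.1896]
orientation: [2.794, 1.431, -0.0]
contact_force: [0.6, -0.3, 3.2]
grip_width: 0.0164
```

```bash
python3 -c "
from h import *
plan([.501,-.082,.189],.95)
o=readout.get_obs();R=Ro.from_rotvec(o['orientation']);print('tool f',R.inv().apply(o['contact_force']),'m',R.inv().apply(o['moment']))"
```

```text
tcp [ 0.5015 -0.082   0.1896] yaw 0.9467 f [ 0.61 -0.26  3.18] w 0.0164 t 16.2 j [ 0.31  0.37 -0.32  2.04  0.17  0.76 -0.75]
move [-0.0005 -0.0008  0.0012] [ 0.0004  0.0002 -0.0005]
tool f [ 0.14119673  0.65379134 -3.18217096] m [-0.01982477  0.02457711 -0.01138388]
```

Emit:
step_arm --pt "0 0 0 0 0 0 1" --pt "0 0 -0.004 0 0 0 1" --pt "0 0 -0.01 0 0 0 1" --pt "0 0 -0.016 0 0 0 1" --pt "0 0 -0.022 0 0 0 1" --pt "0 0 -0.028 0 0 0 1" --pt "0 0 -0.034 0 0 0 1" --pt "0 0 -0.04 0 0 0 1" --pt "0 0 -0.04 0 0 0 1" --pt "0 0 -0.04 0 0 0 1" --newtons 50

```text
clock: 17.45
tcp_pos: [0.5014, -0.082, 0.2096]
orientation: [2.794, 1.431, -0.0]
contact_force: [-0.1, 0.3, -3.5]
grip_width: 0.0155
```

```bash
python3 -c "
from h import *
plan([.5015,-.082,.1896+.048],.9467)
o=readout.get_obs();R=Ro.from_rotvec(o['orientation']);print('tool f',R.inv().apply(o['contact_force']),'m',R.inv().apply(o['moment']))"
```

```text
tcp [ 0.5014 -0.082   0.2096] yaw 0.9466 f [-0.14  0.26 -3.51] w 0.0155 t 17.45 j [ 0.32  0.34 -0.33  2.02  0.16  0.8  -0.73]
move [ 0.0001  0.0003 -0.0561] [ 0.0004  0.0002 -0.    ]
tool f [ 0.13632507 -0.27703553  3.50852007] m [ 0.01615258  0.01024899 -0.07580854]
```

Emit:
step_arm --pt "0 0 -0.006 0 0 0 1" --pt "0 0 -0.014 0 0 0 1" --pt "0 0 -0.022 0 0 0 1" --pt "0 0 -0.03 0 0 0 1" --pt "0 0 -0.038 0 0 0 1" --pt "0 0 -0.046 0 0 0 1" --pt "0 0 -0.052 0 0 0 1" --pt "0 0 -0.056 0 0 0 1" --pt "0 0 -0.056 0 0 0 1" --pt "0 0 -0.056 0 0 0 1" --newtons 50

```text
clock: 18.7
tcp_pos: [0.5013, -0.0819, 0.2375]
orientation: [2.794, 1.431, -0.001]
contact_force: [-0.3, -0.8, -3.4]
grip_width: 0.0154
```

```bash
python3 - <<'E'
from h import *
plan([.5015,-.082,.1896+.048],.9467)
s=grab_frame("side")
b=s["img"][190:270,270:370];cv2.imwrite('pics/s5.png',cv2.resize(b,None,fx=7,fy=7,interpolation=cv2.INTER_CUBIC)[:,:,::-1])
print([(round(d['p'],2),(np.array(d['point'])-[270,190]+.5)*7) for d in tip_of('rod_mark',s)[:2]])
for z in(.095,.100,.102,.174):print(z,(proj(s,np.array([.501,-.082,z]))-[270,190]+.5)*7)
E
```

```text
tcp [ 0.5013 -0.0819  0.2375] yaw 0.9466 f [-0.35 -0.82 -3.39] w 0.0154 t 18.7 j [ 0.32  0.31 -0.34  2.    0.14  0.86 -0.71]
move [ 0.0002  0.0005 -0.0003] [ 0.0003  0.0002 -0.    ]
[(0.67, array([445.9, 285.6]))]
0.095 [475.95903135 291.79192843]
0.1 [476.33512526 280.30974254]
0.102 [476.4858841  275.70705949]
0.174 [482.03848535 106.1855707 ]
```

View pics/s5.png

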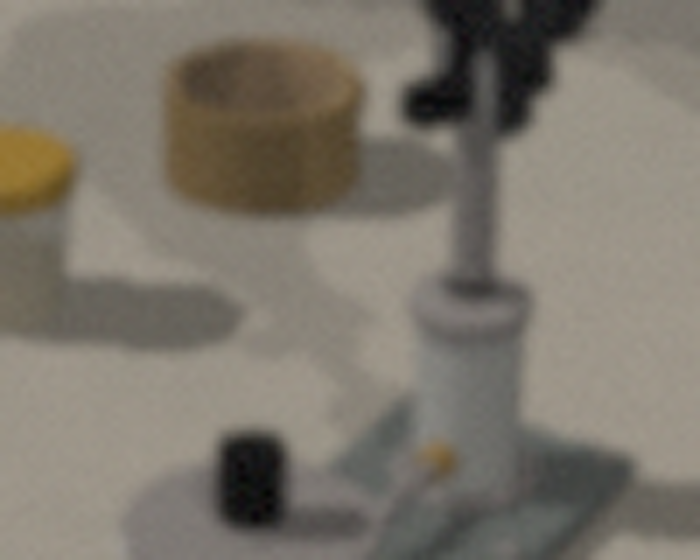

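```bash
python3 - <<'E'
from h import *
np.set_printoptions(linewidth=200)
F=[grab_frame("side") for _ in range(4)];m=np.mean([f["img"].astype(float).mean(2) for f in F],0)
print(m[222:242,332:344].round().astype(int))
s=F[0]
for z in(.095,.1,.104):print(z,proj(s,np.array([.5,-.073,z])))
print('bore front',proj(s,np.array([.5,-.0723,.095])),'collar front',proj(s,np.array([.498,-.058,.095])),'collar back',proj(s,np.array([.506,-.106,.095])))
b=s["img"][205:250,310:365];cv2.imwrite('pics/s6.png',cv2.resize(b,None,fx=12,fy=12,interpolation=cv2.INTER_CUBIC)[:,:,::-1])
t=grab_frame("top")
for n in('specimen_cup_1','bench_timer'):print(n,[(round(d['p'],2),d['point']) for d in tip_of(n,t)[:2]])
plan([.5015,-.082,.1896+.048],.9467)
E
```

```text
[[146 139 124 107  95  91  87  86 104 127 143 147]
 [145 139 124 107  96  91  85  89 105 129 143 146]
 [146 140 124 106  96  89  87  90 108 130 143 147]
 [147 140 125 107  96  91  87  91 110 134 143 146]
 [147 140 124 107  96  90  88  92 108 132 144 147]
 [143 135 120 105  95  90  85  90 109 130 143 146]
 [133 123 112 103  95  90  85  88 103 124 136 140]
 [120 108  95  90  88  83  81  79  92 112 125 130]
 [115  99  83  75  73  69  66  64  77  95 105 111]
 [119 105  87  73  66  62  62  64  73  82  89  92]
 [122 112 101  91  84  80  78  82  86  89  91  91]
 [124 120 113 108 104 101 101 105 107 107 103 100]
 [124 123 121 120 119 116 116 118 120 118 112 106]
 [117 119 120 120 121 119 118 116 117 114 108 100]
 [106 109 111 110 109 110 108 106 104 100  97  94]
 [102 101 100  98  97  96  94  94  93  90  91  91]
 [104 102  97  95  94  91  92  92  92  92  95  98]
 [116 110 104 100  99  96  96  97  97  97  98 103]
 [124 119 114 110 107 104 102 104 104 104 104 105]
 [127 125 120 116 111 108 108 108 105 106 105 104]]
0.095 [337.04254068 232.7404721 ]
0.1 [337.09584264 231.094418  ]
0.104 [337.13860194 229.77393876]
bore front [336.97910482 232.85811258] collar front [336.40131061 235.38562837] collar back [337.84834289 226.99283118]
specimen_cup_1 [(0.6, [225.2, 310.7])]
bench_timer [(0.73, [182.1, 311.6]), (0.67, [324.5, 236.1])]
tcp [ 0.5014 -0.0819  0.2375] yaw 0.9467 f [ 0.61  0.06 -2.73] w 0.0153 t 19.15 j [ 0.32  0.31 -0.34  2.    0.14  0.86 -0.71]
move [ 0.      0.0003 -0.0002] [ 0.0004  0.0002 -0.    ]
```

View pics/s6.png

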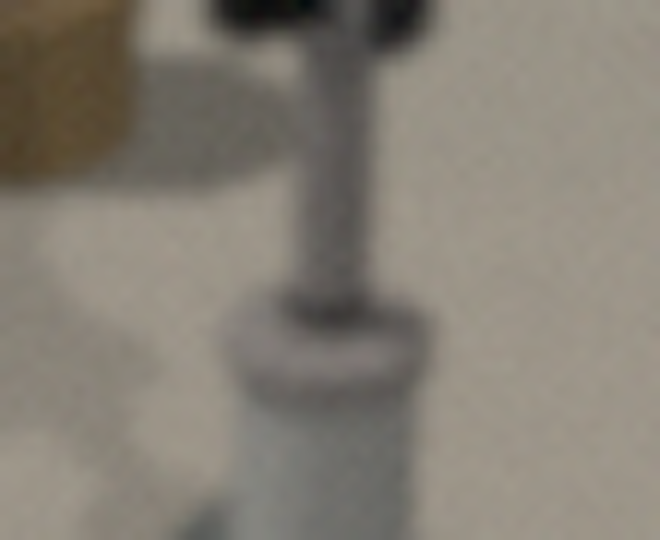

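```bash
python3 - <<'E'
from h import *
s=grab_frame("side")["img"].astype(float);o=cv2.imread('pics/s0.png')[:,:,::-1].astype(float)
d=cv2.GaussianBlur(np.abs(s-o).mean(2),(5,5),0);print('cup',d[310:360,285:330].max(),'timer',d[358:392,242:290].max(),'lookalike',d[192:218,372:412].max())
q=cv2.imread('pics/s0.png').mean(2);print('s0 rod col',q[222:238,336:339].mean(1).round())
plan([.5015,-.082,.2376],.9467)
r.hand_in()
E
```

```text
cup 5.0859375 timer 4.084635416666667 lookalike 19.716145833333332
s0 rod col [ 54.  74.  80.  79.  81.  81.  85.  89.  86.  89.  92. 101. 112. 115.
 105.  94.]
tcp [ 0.5013 -0.0819  0.2376] yaw 0.9466 f [-0.17  0.6  -4.08] w 0.0154 t 19.2 j [ 0.32  0.31 -0.34  2.    0.14  0.86 -0.71]
move [ 0.0001  0.0004 -0.0001] [ 0.0004  0.0002 -0.    ]
the job is handed in; nothing more can be done
```

The lid is pressed home on the jar, and the arm is holding the pump rod up with its dark ring just above the collar. I handed the job in at about 19.2 s of robot time, and no verdict came back.

- **Lid:** I put it on the jar and pressed it through the knob at about 30 N, then once more on top of the knob at about 19 N. Both presses stopped dead at the height expected for a fully squeezed gasket (tool at 0.1613 m and 0.1856 m). In the side picture the lid looked level with no gasket showing. Both presses also showed some sideways force, about 12 N and then 7 N.
- **Rod:** I gripped the T-handle and raised it 48 mm straight up. Sideways force was under 1 N at each check, and the downward load was about 3–4 N, close to the rod's own weight. The lower edge of the ring should be about 5 mm above the collar. A dark band now shows just above the collar that was not in the first picture. The picture is too coarse to measure the gap beneath it, so the 5 mm comes from the lift distance.
- **Specimen cup and bench timer:** their image regions are unchanged from the first side picture. The network's cup position in the top view moved about 4 px between calls, which I took as noise because the arm never went near it.
- **Turquoise look-alike:** its patch of the side picture differed slightly more, 19.7 against about 5 for the others. I put that down to lighting or the arm's shadow, since I never touched it, but did not check further.

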